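Charge the milling jar and run it on the touch mixer

ROBOT

A 7-joint arm with a two-finger parallel gripper is mounted at the origin on the work surface. World frame = base frame: x ahead of the robot, y to its left, z up, the work surface at z = 0. Lengths are in mm, angles in rad, forces in N, time in s.
With the tool pointing down it reaches from about 400 to 925 mm from the base axis. Payload 4.1 kg.
Tool frame: the origin (TCP) lies at the very end of the fingers, on their centre line; the grasp point (between the pads) lies behind it (env.grip_depth is the z of the grasp point in the tool frame, in mm); z points along the fingers, y is the line along which they close (so a half turn about z gives the same grasp; the last joint's range is limited). The gripper opens to 85 mm and grips with 20 to 120 N. Pads are 22 mm wide; open, the fingers measure 114 mm over their backs; the gripper's body (76 mm by 85 mm) begins 54 mm behind the grasp point. The pads swing forward as they close: fully open they stand 13 mm farther back than shut.
Start: joints at [-1.296, 0.398, 0.045, 1.537, -0.019, 1.207, -0.051], TCP at [237.333, 605.158, 231.347] pointing down, gripper open.
Joint ranges: [-2.82, 2.82], [-0.49, 2.23], [-1.37, 1.46], [0, 2.46], [-1.36, 4.5], [0.23, 2], [-2.94, 2.94]. Speed limits (rad/s): [2.57, 2.57, 3.14, 3.14, 3.14, 3.14, 3.14].

INTERFACE

Orientations are given as a unit quaternion [w, x, y, z].
In Python, from bench import env, viewer gives the robot as it stands.
- The arm moves only by the tool drive_tool, never from a script. Its argument "commands" is a list of rows, each a list of 5 numbers: the finger opening in mm, from 0 to 85.4, then the shift along the tool's x, y, z in mm, then the turn about the tool's z in rad. A call has 1 to 5 rows; each row is the pose to reach, as a shift and turn from the pose commanded when the call began, along the tool's axes at that moment; what a row does not reach only later rows make up. A row lasts 1/10 s, in which the tool goes at most 50 mm and 8.59 degrees, less where a joint would pass 70% of its speed; a pose out of reach is approached as far as the arm can. A call with a gripper value outside its range is refused whole. The fingers move at their own pace and stop on an object; the grip force is fixed at half the most. Time passes only in rows, so rows that repeat a pose let the fingers close. It gives the time, the measured TCP pose, the force, the opening and the grip force at its end, in the units of the state.
- env.state(): the state, without advancing time (a new reading comes with each control period).
- viewer.get_image(name): name is "scene" or "top" or "wrist"; returns a dict with "image" (400x640x3 uint8, blue, green, red), "range_z" (400x640 float32, mm along the optical axis (not along the pixel's ray), 0 where there is no reading), "fx", "fy", "cx", "cy" (pixels), "extrinsics" (4x4, takes a point from world to camera coordinates). Camera axes: x right, y down, z forward; pixel columns grow to the right and rows downward; lengths in mm; the calibration is good to about 2 mm. The wrist camera is an equidistant fisheye: a pixel r from the principal point sees the ray r / f radians off the axis. A picture is of the moment at which its call begins.
- env.close_job(): hands the job in; it is judged then, once.
The state is a dict: "time_s": time; "joint_positions": joint angles; "joint_velocities": joint speeds; "tau": joint torques, N m; "eef_pos": TCP position; "tool_rot": TCP orientation; "ft_force": force on the tool from outside, world axes, zero at the start; "ft_torque": the same for the moment, N m; "finger_gap": opening from 0.0 (shut) to 1.0 (fully open); "finger_force": force on a finger pad.
Only numpy, scipy, OpenCV 4.12 (cv2) and the standard library are available. Lean on these libraries where they do the work, as an engineer would, in place of code of your own. Each camera call takes 0.05 s, during which the arm holds its last target. There are 200 camera calls.

TASK

Pour all seven steel milling balls from the white beaker into the amber jar and stand the empty beaker upright on the bench. Then hold the loaded jar upright, press it straight down on the mixer's round black pad until the pad is fully down (firmly, but do not force it), keep it down for about a second, and put the jar back upright wholly on the blue mat. Leave the two dropper bottles and the blue-capped bottle standing where they are.

Things in the scene. Friction and masses are not known exactly. Their poses are not given: they have to be found in the camera images.
- beaker: white open straight-sided beaker that holds the seven balls at the start (one layer on its floor): outer diameter 60 mm, height 90 mm, wall 3 mm, floor 4 mm thick, about 0.1 kg empty, no handle or spout. Origin at the centre of its underside, z up its axis. Starts upright on the bench, in one of three places (left, middle, right) that it swaps with the mat and the mixer
- jar: open amber glass jar: outer diameter 64 mm, height 80 mm, wall 3 mm, floor 5 mm thick, about 0.25 kg empty. Origin at the centre of its underside, z up its axis. Starts empty and upright on the blue mat
- mat: blue round mat fixed to the bench, diameter 130 mm, 4 mm thick; origin at the centre of its underside, on the bench
- pad_top (a point): centre of the upper face of the mixer's round black rubber pad, diameter 84 mm, 130 mm above the bench when up; moves down with the pad. The white mixer housing under it is 135 x 150 mm and 90 mm high, fixed to the bench and centred under the pad
- pad (a joint): how far the sprung pad is pressed down, m: 0 up, 0.010 fully down on its stop. It begins to sink at about 6 N and reaches the stop at about 15 N; pressing the jar on it with more than 50 N damages it
- ball0: steel ball, diameter 16 mm, 17 g; origin at its centre
- ball1: steel ball, diameter 16 mm, 17 g; origin at its centre
- ball2: steel ball, diameter 16 mm, 17 g; origin at its centre
- ball3: steel ball, diameter 16 mm, 17 g; origin at its centre
- ball4: steel ball, diameter 16 mm, 17 g; origin at its centre
- ball5: steel ball, diameter 16 mm, 17 g; origin at its centre
- ball6: steel ball, diameter 16 mm, 17 g; origin at its centre
- dropper_a: clear glass dropper bottle with a red rubber bulb, diameter 42 mm, height 100 mm; a bystander, loose on the bench; origin at the centre of its underside
- dropper_b: amber glass dropper bottle with a red rubber bulb, diameter 42 mm, height 100 mm; a bystander, loose on the bench; origin at the centre of its underside
- reagent: white bottle with a blue cap and a paper label, diameter 54 mm, height 85 mm; a bystander, loose on the bench; origin at the centre of its underside
There are look-alikes about, which are no part of the job. What is shaped like the beaker but green is not meant.

How it is judged (in metres and radians):
On the way, in this order (a step that is already met when the one before it is completed fails the run):
1. all seven balls are in the jar (horizontal distance between each of ball0, ball1, ball2, ball3, ball4, ball5, ball6 and jar below 0.028 m and z of ball0 in the frame of jar between 0 and 0.072 m and z of ball1 in the frame of jar between 0 and 0.072 m and z of ball2 in the frame of jar between 0 and 0.072 m and z of ball3 in the frame of jar between 0 and 0.072 m and z of ball4 in the frame of jar between 0 and 0.072 m and z of ball5 in the frame of jar between 0 and 0.072 m and z of ball6 in the frame of jar between 0 and 0.072 m and angle between jar's own z axis and vertical below 0.2 rad), for 0.2 s.
2. the upright jar, with the balls in it, presses the mixer's pad fully down (over 8.5 mm of its 10 mm) for 0.6 s (all of step 1 and value of joint pad above 0.0085 m and contact force between jar and pad above 5 N), for 0.6 s.
At the end, for the whole second after the job is handed in: All seven balls are inside the jar; the jar stands upright (within 0.1 rad) and at rest on the blue mat, its centre within 42 mm of the mat's centre; the empty beaker stands upright and at rest on the bench; the pad is up again (horizontal distance between each of ball0, ball1, ball2, ball3, ball4, ball5, ball6 and jar below 0.028 m and z of ball0 in the frame of jar between 0 and 0.072 m and z of ball1 in the frame of jar between 0 and 0.072 m and z of ball2 in the frame of jar between 0 and 0.072 m and z of ball3 in the frame of jar between 0 and 0.072 m and z of ball4 in the frame of jar between 0 and 0.072 m and z of ball5 in the frame of jar between 0 and 0.072 m and z of ball6 in the frame of jar between 0 and 0.072 m and horizontal distance between jar and mat below 0.042 m and z of jar in the frame of mat below 0.009 m and angle between each of jar, beaker's own z axis and vertical below 0.1 rad and linear speed of each of jar, beaker below 0.02 m/s and height (world z) of beaker below 0.01 m and value of joint pad below 0.002 m); the robot touches nothing.
It fails at once if the clear dropper bottle is moved more than 30 mm or tipped over (distance of dropper_a from where it was at the start of the episode above 0.03 m or angle between dropper_a's own z axis and vertical above 0.5 rad).
It fails at once if the amber dropper bottle is moved more than 30 mm or tipped over (distance of dropper_b from where it was at the start of the episode above 0.03 m or angle between dropper_b's own z axis and vertical above 0.5 rad).
It fails at once if the blue-capped bottle is moved more than 30 mm or tipped over (distance of reagent from where it was at the start of the episode above 0.03 m or angle between reagent's own z axis and vertical above 0.5 rad).
It fails at once if the jar is pressed on the pad with more than 50 N (contact force between jar and pad above 50 N).
It also fails if it takes over 72 s, if anything falls off the work surface, if the arm or the gripper's body presses on something with over 40 N, if the wrist force passes 120 N, or if a joint passes its speed limit or range.

## Working session

There is one attempt and no reset: what is moved stays moved. The work goes in short steps, Python scripts to look and compute and a tool call to move; the robot and the scene stay as the last step left them, time stands still between calls to the robot, and variables do not carry over. Pictures are saved under pics/ and viewed, at most 10 in all, crops included, and the job is handed in when it is done.

Besides the shell and the picture viewer there is one more tool, called as name(argument=value, ...), one argument or row to a line, values as JSON. drive_tool: Moves the arm, as the interface text tells. Its arguments: {"type":"object","properties":{"commands":{"type":"array"}},"required":["commands"]}

```bash
mkdir -p pics; ls
python3 - <<'E'
from bench import env, viewer
import cv2,pickle
s=env.state();print({k:s[k] for k in('time_s','eef_pos','tool_rot','finger_gap','ft_force')},env.grip_depth)
d={}
for n in('scene','top'):
    d[n]=viewer.get_image(n);cv2.imwrite(f'pics/{n}0.png',d[n]['image'])
    print(n,d[n]['fx'],d[n]['cx'],d[n]['cy'],d[n]['extrinsics'].round(3).tolist())
pickle.dump(d,open('im0.pkl','wb'))
E
```

```text
pics
{'time_s': 0.0, 'eef_pos': array([237.09194766, 604.51811193, 230.25663753]), 'tool_rot': array([-1.07671220e-04,  1.85763789e-01,  9.82593929e-01, -9.87218890e-04]), 'finger_gap': 1.0029914115344958, 'ft_force': array([ 0.0702609 , -0.8673179 ,  0.27200793])} -18.700000000000003
scene 460.9821336172182 322.92697923065845 199.58401842828192 [[-0.348, 0.938, -0.001, 182.759], [0.709, 0.262, -0.655, -356.774], [-0.614, -0.228, -0.756, 1543.966], [0.0, 0.0, 0.0, 1.0]]
top 458.65982643328624 320.8863612484374 195.8570797542788 [[-0.018, -1.0, 0.005, 13.804], [-0.995, 0.017, -0.101, 569.286], [0.101, -0.007, -0.995, 1065.174], [0.0, 0.0, 0.0, 1.0]]
```

View pics/scene0.png

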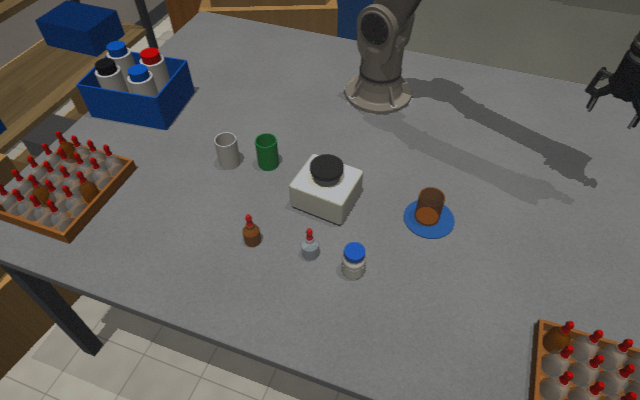

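View pics/top0.png

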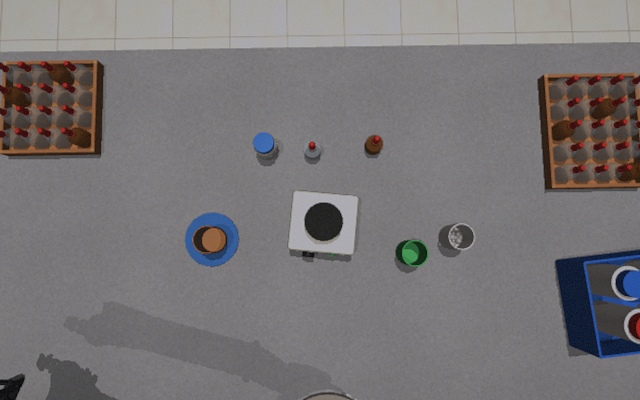

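Scene view: the white beaker is at (227,150), with the green look-alike at (267,152). The mixer is at (326,185) and the jar on its mat at (429,205). In the top view the white beaker is at (457,237) with balls visible inside, green is at (411,253), the pad at (323,221) and the mat at (211,239). The one meant is the white beaker at (457,237), because it is white and holds balls. I'll confirm that in a crop and measure.

```bash
cat > h.py <<'E'
import numpy as np,cv2
def ray(im,u,v,z):
    E=im['extrinsics'];R,t=E[:3,:3],E[:3,3]
    c=-R.T@t;d=R.T@np.array([(u-im['cx'])/im['fx'],(v-im['cy'])/im['fy'],1])
    return c+d*(z-c[2])/d[2]
def cloud(im):
    E=im['extrinsics'];R,t=E[:3,:3],E[:3,3]
    v,u=np.mgrid[:400,:640];Z=im['range_z']
    P=np.stack([(u-im['cx'])/im['fx']*Z,(v-im['cy'])/im['fy']*Z,Z],-1)
    return (P-t)@R
E
python3 - <<'E'
import pickle,cv2,numpy as np
from h import *
d=pickle.load(open('im0.pkl','rb'));t=d['top'];P=cloud(t);I=t['image'];hsv=cv2.cvtColor(I,cv2.COLOR_BGR2HSV)
cv2.imwrite('pics/crop.png',cv2.resize(I[120:280,170:490],None,fx=2.5,fy=2.5,interpolation=cv2.INTER_CUBIC))
def rep(n,box,zlo,zhi):
    u0,u1,v0,v1=box;m=np.zeros(Z.shape,bool);m[v0:v1,u0:u1]=1
    m&=(Z>zlo)&(Z<zhi)&(t['range_z']>0);p=P[m]
    (c,r)=cv2.minEnclosingCircle(p[:,:2].astype(np.float32))
    rc=cv2.minAreaRect(p[:,:2].astype(np.float32))
    print(n,m.sum(),'circ',np.round(c,1),round(r,1),'z',np.median(p[:,2]).round(1),'rect',np.round(rc[0],1),np.round(rc[1],1),round(rc[2],1))
Z=P[...,2]
rep('beaker rim',(435,485,215,260),80,97)
rep('green rim',(390,434,230,275),80,97)
rep('jar rim',(185,235,210,270),76,92)
rep('pad',(285,365,185,260),122,136)
rep('housing',(280,370,180,265),84,97)
rep('knob',(295,325,245,265),10,85)
rep('reagent',(245,285,125,165),70,95)
rep('dropA',(298,327,135,165),30,110)
rep('dropB',(360,390,130,160),30,110)
def mask(n,m,z):
    m=m.astype(np.uint8);k,_=max(((c,cv2.contourArea(c)) for c in cv2.findContours(m,0,1)[0]),key=lambda a:a[1])
    e=cv2.fitEllipse(k);print(n,e[0],ray(t,*e[0],z).round(1))
b=np.zeros(Z.shape,bool);b[200:275,170:250]=1
mask('mat',b&(hsv[...,0]>100)&(hsv[...,0]<120)&(hsv[...,1]>120),4)
s=d['scene'];Q=cloud(s)
for n,(u,v) in dict(beaker=(227,138),jar=(431,193),pad=(327,162),house=(310,180)).items():print(n,Q[v,u].round(1))
E
```

```text
beaker rim 168 circ [ 468.4 -307.1] 30.3 z 88.2 rect [ 468.6 -306.8] [58.7 59. ] 43.1
green rim 143 circ [ 433.  -201.6] 30.1 z 88.6 rect [ 432. -201.] [58.1 57.5] 88.9
jar rim 153 circ [471.4 264. ] 32.1 z 82.3 rect [471.9 264.2] [62.6 62.5] 75.3
pad 1183 circ [505.3   1.7] 41.9 z 129.4 rect [505.5   1.5] [80.7 82.5] 43.9
housing 2663 circ [504.9   1.6] 95.5 z 89.0 rect [505.2   1.6] [149.1 133.5] 83.7
knob 103 circ [440.2  31.1] 31.7 z 63.3 rect [437.5  32.3] [61.4 25.5] 69.7
reagent 358 circ [690.4 135.9] 24.3 z 84.3 rect [690.  134.8] [47.4 46. ] 0.9
dropA 244 circ [682.5  24.1] 21.0 z 49.1 rect [681.7  24.6] [40.4 40. ] 57.7
dropB 248 circ [ 693.2 -123.8] 20.7 z 49.3 rect [ 691.8 -123.3] [40.3 37.3] 74.5
mat (211.4802703857422, 239.08786010742188) [471.6 269.7   4. ]
beaker [ 441.9 -317.8   69.6]
jar [442.3 260.5  63.5]
pad [491.8  -1.5 129.2]
house [529.9 -32.9  90.5]
```

View pics/crop.png

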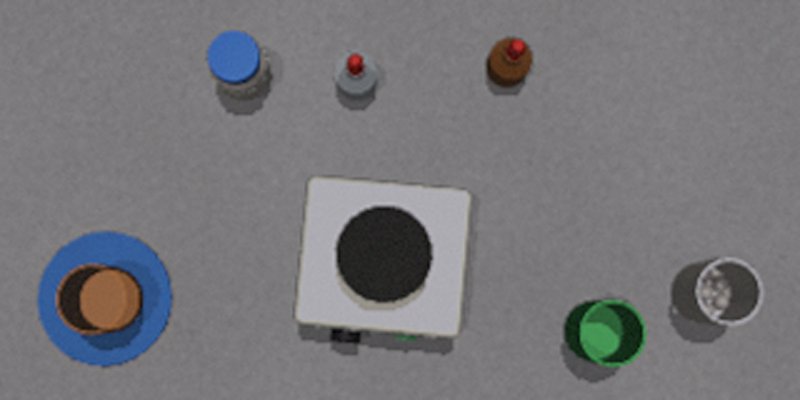

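The crop confirms it: the white beaker at crop (728,291) holds the balls, and the green one at (611,333) is empty.

The tool can only shift and yaw, so I'll tip the beaker by levering it about the finger axis on the pad's edge. First I'll turn the tool to the mixer's axis and go above the jar.

drive_tool(
  commands=[
    [85,-34,-23,0,0.131],
    [85,-68,-46,0,0.262],
    [85,-103,-69,0,0.393],
    [85,-137,-93,0,0.524],
    [85,-171,-116,0,0.655],
  ],
)

```text
time_s: 0.6
eef_pos: [354.7, 432.9, 230.9]
tool_rot: [-0.0, 0.494, 0.869, -0.0]
ft_force: [0.7, 0.5, 0.2]
finger_gap: 0.993
finger_force: 0.0
```

drive_tool(
  commands=[
    [85,-41,2,0,0.131],
    [85,-82,5,0,0.262],
    [85,-123,7,0,0.393],
    [85,-165,10,0,0.524],
    [85,-206,12,0,0.652],
  ],
)

```text
time_s: 1.1
eef_pos: [471.3, 262.8, 231.1]
tool_rot: [-0.0, 0.747, 0.665, -0.0]
ft_force: [0.8, -0.0, -0.1]
finger_gap: 0.998
finger_force: 0.0
```

```bash
cat >> h.py <<'E'
N=np.array([np.cos(np.radians(83.7)),np.sin(np.radians(83.7))]);W=np.array([N[1],-N[0]]);C=np.array([505.3,1.6])
def sw(p):
    d=np.asarray(p)[:2]-C;return round(float(d@N),1),round(float(d@W),1)
def st():
    from bench import env
    from scipy.spatial.transform import Rotation as R
    s=env.state();q=s['tool_rot'];r=R.from_quat([q[1],q[2],q[3],q[0]]).as_matrix()
    print('t',s['time_s'],'sw',sw(s['eef_pos']),'z',s['eef_pos'][2].round(1),'xhead',np.degrees(np.arctan2(r[1,0],r[0,0])).round(1),'zax',r[:,2].round(3),'gap',round(s['finger_gap'],3),'F',s['ft_force'].round(1),'ff',s['finger_force'])
E
python3 -c "
from h import *
st()"
```

```text
t 1.1 sw (255.9, -62.5) z 231.1 xhead 83.4 zax [-0. -0. -1.] gap 0.998 F [ 0.8 -0.  -0.1] ff 0.0
```

drive_tool(
  commands=[
    [85,1,0,45,0],
    [85,1,0,90,0],
    [85,1,0,135,0],
    [85,1,0,175,0],
    [85,1,0,200,0],
  ],
)

```text
time_s: 1.6
eef_pos: [468.7, 264.2, 28.0]
tool_rot: [-0.0, 0.745, 0.667, -0.002]
ft_force: [-0.8, 0.0, 0.0]
finger_gap: 0.988
finger_force: 0.0
```

drive_tool(
  commands=[
    [85,0,0,0,0],
    [0,0,0,0,0],
    [0,0,0,0,0],
    [0,0,0,0,0],
    [0,0,0,0,0],
  ],
)

```text
time_s: 2.1
eef_pos: [472.2, 266.3, 33.1]
tool_rot: [0.0, 0.745, 0.667, 0.002]
ft_force: [0.8, -0.7, 5.2]
finger_gap: 0.739
finger_force: 66.8
```

drive_tool(
  commands=[
    [0,0,0,0,0],
    [0,0,0,-2,0],
    [0,0,0,-10,0],
    [0,0,0,-20,0],
    [0,0,0,-20,0],
  ],
)

```text
time_s: 2.6
eef_pos: [471.9, 266.0, 52.8]
tool_rot: [0.0, 0.745, 0.667, 0.002]
ft_force: [0.1, 0.1, -2.8]
finger_gap: 0.743
finger_force: 66.5
```

drive_tool(
  commands=[
    [0,-25,10,0,0],
    [0,-60,25,0,0],
    [0,-95,40,0,0],
    [0,-125,53,0,0],
    [0,-146,62,0,0],
  ],
)

```text
time_s: 3.1
eef_pos: [517.0, 110.5, 51.5]
tool_rot: [0.001, 0.746, 0.666, -0.0]
ft_force: [0.9, -0.6, -2.7]
finger_gap: 0.744
finger_force: 66.5
```

drive_tool(
  commands=[
    [0,0,0,8,0],
    [0,0,0,16,0],
    [0,0,0,21,0],
    [0,0,0,23.5,0],
    [0,0,0,23.5,0],
  ],
)

```text
time_s: 3.6
eef_pos: [515.3, 114.7, 29.1]
tool_rot: [-0.001, 0.744, 0.668, -0.001]
ft_force: [-7.8, -1.5, 17.6]
finger_gap: 0.741
finger_force: 68.3
```

```bash
python3 -c "
from h import *
st()"
```

```text
t 3.6 sw (113.5, -2.4) z 29.1 xhead 83.8 zax [-0.003  0.001 -1.   ] gap 0.741 F [-7.8 -1.5 17.6] ff 68.26421029865742
```

drive_tool(
  commands=[
    [0,0,0,-1,0],
    [85,0,0,-1,0],
    [85,0,0,-1,0],
    [85,0,0,-1,0],
    [85,0,0,-1,0],
  ],
)

```text
time_s: 4.1
eef_pos: [516.5, 113.8, 28.6]
tool_rot: [0.0, 0.745, 0.667, 0.0]
ft_force: [0.2, 0.3, 0.9]
finger_gap: 0.995
finger_force: 0.0
```

drive_tool(
  commands=[
    [85,0,0,-30,0],
    [85,0,0,-75,0],
    [85,0,0,-125,0],
    [85,0,0,-175,0],
    [85,0,0,-210,0],
  ],
)

```text
time_s: 4.6
eef_pos: [517.6, 113.5, 242.3]
tool_rot: [0.001, 0.745, 0.667, 0.002]
ft_force: [1.5, -0.1, -0.4]
finger_gap: 0.997
finger_force: 0.0
```

drive_tool(
  commands=[
    [85,-45,0,0,0],
    [85,-95,0,0,0],
    [85,-145,0,0,0],
    [85,-195,0,0,0],
    [85,-245,0,0,0],
  ],
)

```text
time_s: 5.1
eef_pos: [489.1, -131.8, 238.9]
tool_rot: [0.0, 0.745, 0.667, 0.001]
ft_force: [0.5, 0.2, 0.4]
finger_gap: 0.994
finger_force: 0.0
```

drive_tool(
  commands=[
    [85,-50,0,0,0],
    [85,-100,0,0,0],
    [85,-140,0,0,0],
    [85,-170,0,0,0],
    [85,-178,0,0,0],
  ],
)

```text
time_s: 5.6
eef_pos: [468.2, -311.3, 238.9]
tool_rot: [0.001, 0.747, 0.665, -0.001]
ft_force: [0.1, -0.3, 0.2]
finger_gap: 0.999
finger_force: 0.0
```

```bash
python3 -c "
from h import *
from bench import viewer
t=viewer.get_image('top');P=cloud(t);Z=P[...,2]
d=P-[517,113,0];m=(Z>70)&(Z<86)&(np.hypot(d[...,0],d[...,1])<40)&(P[...,1]>84)
c,r=cv2.minEnclosingCircle(P[m][:,:2].astype(np.float32));print('jar',c,r,sw(c),np.median(Z[m]))
st()"
```

```text
jar (515.2412719726562, 113.37116241455078) 31.79766845703125 (112.2, -2.4) 78.78949452444736
t 5.65 sw (-314.2, -2.2) z 238.8 xhead 83.4 zax [-0.001 -0.002 -1.   ] gap 0.998 F [-0.2 -0.1 -0.9] ff 0.0
```

drive_tool(
  commands=[
    [85,3,-0.5,45,0],
    [85,3,-0.5,90,0],
    [85,3,-0.5,135,0],
    [85,3,-0.5,175,0],
    [85,3,-0.5,195,0],
  ],
)

```text
time_s: 6.15
eef_pos: [468.6, -300.0, 40.0]
tool_rot: [-0.003, 0.744, 0.668, -0.0]
ft_force: [-0.7, -0.9, 0.6]
finger_gap: 0.997
finger_force: 0.0
```

drive_tool(
  commands=[
    [85,0,0,0,0],
    [0,0,0,0,0],
    [0,0,0,0,0],
    [0,0,0,0,0],
    [0,0,0,0,0],
  ],
)

```text
time_s: 6.65
eef_pos: [471.2, -304.3, 45.7]
tool_rot: [0.001, 0.745, 0.667, 0.001]
ft_force: [-0.4, 1.2, 7.1]
finger_gap: 0.686
finger_force: 64.7
```

drive_tool(
  commands=[
    [0,0,0,-2,0],
    [0,0,0,-15,0],
    [0,0,0,-40,0],
    [0,0,0,-80,0],
    [0,0,0,-108,0],
  ],
)

```text
time_s: 7.15
eef_pos: [470.2, -304.5, 154.5]
tool_rot: [0.001, 0.745, 0.667, 0.0]
ft_force: [0.1, -0.1, -2.4]
finger_gap: 0.676
finger_force: 64.5
```

```bash
python3 -c "
from h import *
from bench import viewer
st()
t=viewer.get_image('scene');cv2.imwrite('pics/s1.png',cv2.resize(t['image'][60:260,150:450],None,fx=2.6,fy=2.6))"
```

```text
t 7.15 sw (-308.1, -1.3) z 154.5 xhead 83.7 zax [ 0.002 -0.001 -1.   ] gap 0.676 F [ 0.1 -0.1 -2.4] ff 64.54977680929005
```

View pics/s1.png

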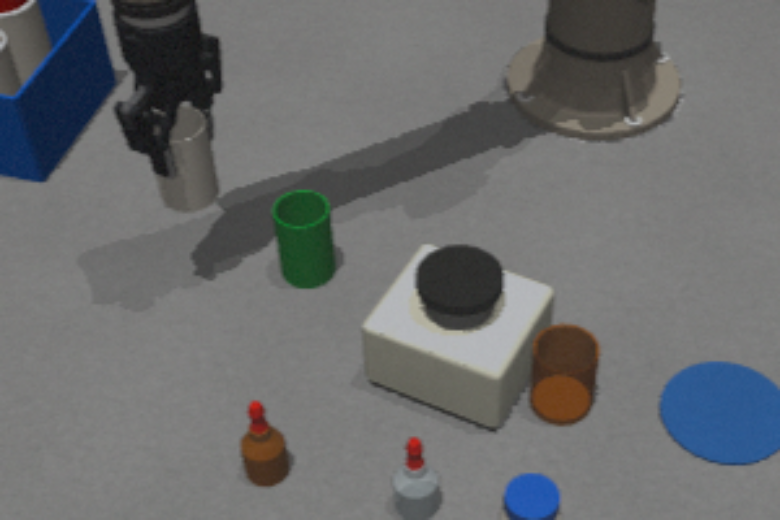

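drive_tool(
  commands=[
    [0,30,0,0,0],
    [0,75,0,0,0],
    [0,120,0,0,0],
    [0,165,0,0,0],
    [0,200,0,0,0],
  ],
)

```text
time_s: 7.7
eef_pos: [491.8, -102.1, 152.2]
tool_rot: [-0.0, 0.744, 0.668, 0.001]
ft_force: [1.3, -0.3, -1.7]
finger_gap: 0.686
finger_force: 64.9
```

drive_tool(
  commands=[
    [0,18,0,0,0],
    [0,28,0,0,0],
    [0,32,0,0,0],
    [0,36,0,0,0],
    [0,40,0,-2,0],
  ],
)

```text
time_s: 8.2
eef_pos: [495.8, -66.6, 153.8]
tool_rot: [0.0, 0.746, 0.666, -0.0]
ft_force: [0.1, 0.4, -1.7]
finger_gap: 0.689
finger_force: 64.9
```

```bash
python3 -c "
from h import *
st()"
```

```text
t 8.2 sw (-68.8, -1.9) z 153.8 xhead 83.6 zax [-0.    -0.001 -1.   ] gap 0.689 F [ 0.1  0.4 -1.7] ff 64.92655235342681
```

drive_tool(
  commands=[
    [0,4,0,-2,0],
    [0,8,0,-4,0],
    [0,12,0,-6,0],
    [0,16,0,-7,0],
    [0,20,0,-8,0],
  ],
)

```text
time_s: 8.7
eef_pos: [495.4, -52.4, 161.3]
tool_rot: [0.001, 0.746, 0.666, -0.005]
ft_force: [-4.7, -12.9, -1.8]
finger_gap: 0.678
finger_force: 64.1
```

```bash
python3 -c "
from h import *
from bench import viewer
st()
t=viewer.get_image('scene');cv2.imwrite('pics/s2.png',cv2.resize(t['image'][80:260,220:490],None,fx=2.8,fy=2.8))"
```

```text
t 8.7 sw (-54.7, -3.9) z 161.3 xhead 83.5 zax [-0.006 -0.008 -1.   ] gap 0.678 F [ -4.7 -12.9  -1.8] ff 64.05572244715586
```

View pics/s2.png

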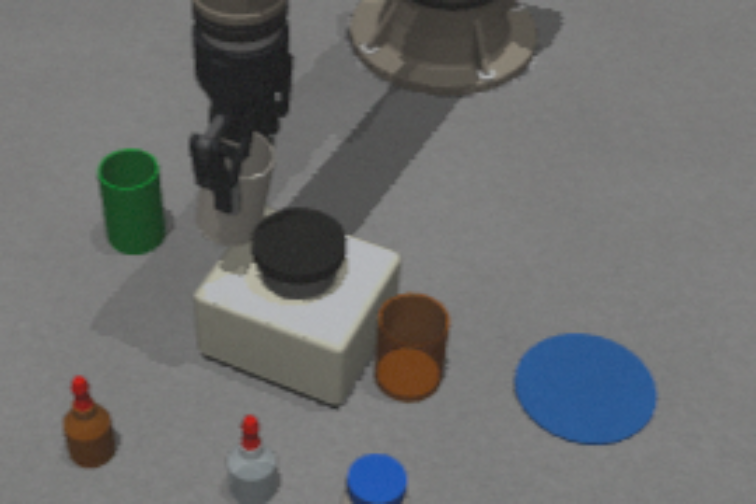

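drive_tool(
  commands=[
    [0,6,1,-1,0],
    [0,12,2,-1,0],
    [0,18,2,0,0],
    [0,24,2,1,0],
    [0,30,2,2,0],
  ],
)

```text
time_s: 9.25
eef_pos: [499.5, -22.3, 159.4]
tool_rot: [-0.0, 0.747, 0.665, -0.006]
ft_force: [-7.7, -9.2, 4.3]
finger_gap: 0.679
finger_force: 63.7
```

drive_tool(
  commands=[
    [0,4,0,1,0],
    [0,8,0,2,0],
    [0,12,0,3,0],
    [0,16,0,4,0],
    [0,20,0,4,0],
  ],
)

```text
time_s: 9.75
eef_pos: [504.2, -2.0, 155.8]
tool_rot: [0.001, 0.746, 0.666, -0.004]
ft_force: [-3.1, -8.5, 1.5]
finger_gap: 0.675
finger_force: 63.7
```

```bash
python3 -c "
from h import *
from bench import viewer
st()
t=viewer.get_image('scene');cv2.imwrite('pics/s3.png',cv2.resize(t['image'][80:260,220:490],None,fx=2.8,fy=2.8))"
```

```text
t 9.75 sw (-3.7, -0.7) z 155.8 xhead 83.4 zax [-0.003 -0.007 -1.   ] gap 0.675 F [-3.1 -8.5  1.5] ff 63.69792795740068
```

View pics/s3.png

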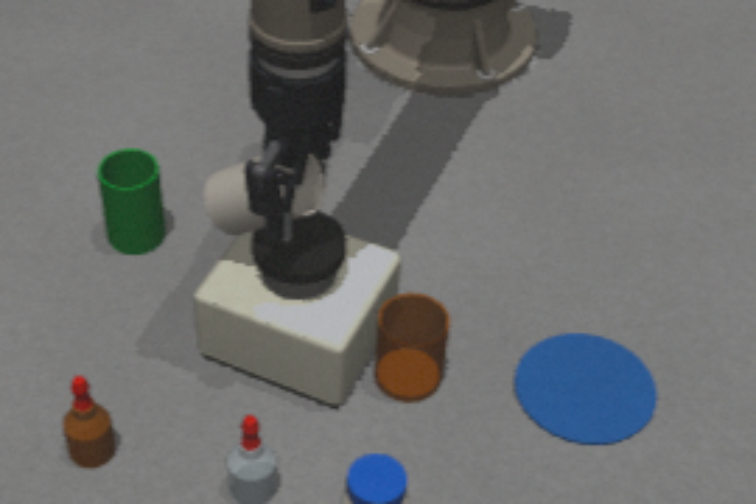

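drive_tool(
  commands=[
    [0,0,0,-8,0],
    [0,3,0,-18,0],
    [0,18,-1,-22,0],
    [0,43,-2,-22,0],
    [0,69,-3,-22,0],
  ],
)

```text
time_s: 10.3
eef_pos: [511.1, 74.3, 179.0]
tool_rot: [-0.0, 0.745, 0.667, 0.001]
ft_force: [-0.3, 0.5, -2.1]
finger_gap: 0.673
finger_force: 64.4
```

drive_tool(
  commands=[
    [0,0,0,0,0],
    [0,0,0,5,0],
    [0,0,0,10,0],
    [0,0,0,15,0],
    [0,0,0,18,0],
  ],
)

```text
time_s: 10.8
eef_pos: [510.8, 72.9, 160.3]
tool_rot: [-0.0, 0.745, 0.667, 0.0]
ft_force: [-1.7, 1.2, 7.6]
finger_gap: 0.673
finger_force: 65.2
```

```bash
python3 -c "
from h import *
from bench import viewer
st()
t=viewer.get_image('scene');cv2.imwrite('pics/s4.png',cv2.resize(t['image'][80:260,220:490],None,fx=2.8,fy=2.8))"
```

```text
t 10.8 sw (71.4, -2.4) z 160.3 xhead 83.6 zax [ 0.     0.001 -1.   ] gap 0.673 F [-1.7  1.2  7.6] ff 65.16012045554817
```

View pics/s4.png

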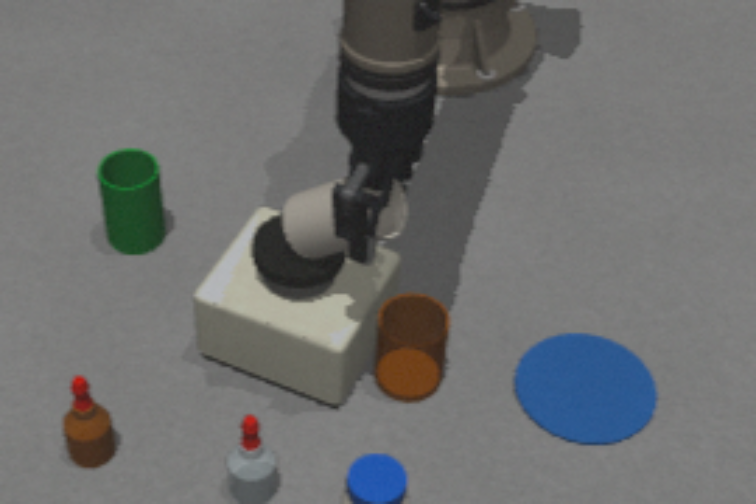

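drive_tool(
  commands=[
    [0,0,0,3,0],
    [0,0,0,6,0],
    [0,0,0,9,0],
    [0,0,0,12,0],
    [0,0,0,15,0],
  ],
)

```text
time_s: 11.35
eef_pos: [512.5, 78.0, 148.8]
tool_rot: [-0.003, 0.745, 0.667, 0.004]
ft_force: [-5.5, 12.8, 27.4]
finger_gap: 0.675
finger_force: 68.3
```

```bash
cat >> h.py <<'E'
def tilt():
    from bench import viewer
    for n in('scene','top'):
        t=viewer.get_image(n);cv2.imwrite('pics/last_%s.png'%n,t['image']);P=cloud(t);d=P[...,:2]-C;s=d@N;w=d@W;z=P[...,2];I=t['image']
        m=(t['range_z']>0)&(s>-45)&(s<130)&(abs(w+2)<45)&(z>100)&(z<235)&(I.max(-1)>75)
        out=[]
        for a in range(-40,125,10):
            k=m&(s>=a)&(s<a+10)
            if k.sum()>3: out.append((a,int(k.sum()),int(z[k].min()),int(np.percentile(z[k],95)),int(w[k].min()),int(w[k].max())))
        print(n,out)
E
python3 -c "
from h import *
st();tilt()"
```

```text
t 11.35 sw (76.8, -1.2) z 148.8 xhead 83.7 zax [ 0.003  0.01  -1.   ] gap 0.675 F [-5.5 12.8 27.4] ff 68.30314474180341
scene [(-40, 15, 110, 123, -25, 29), (-10, 32, 154, 173, -12, 22), (0, 68, 141, 180, -14, 27), (10, 82, 137, 185, -15, 29), (20, 88, 139, 193, -13, 29), (30, 89, 143, 198, -15, 29), (40, 55, 151, 205, -7, 29), (50, 13, 146, 198, -30, 27), (60, 7, 157, 176, -30, 35), (70, 33, 151, 185, -28, 32), (80, 76, 157, 191, -36, 34), (90, 34, 166, 177, -21, 19)]
top [(-20, 7, 115, 121, -9, 40), (-10, 92, 116, 172, -26, 41), (0, 138, 115, 178, -31, 41), (10, 141, 116, 185, -36, 38), (20, 146, 117, 191, -32, 35), (30, 89, 159, 195, -32, 25)]
```

drive_tool(
  commands=[
    [0,2,0,-8,0],
    [0,0,0,-16,0],
    [0,-15,0,-16,0],
    [0,-30,0,-15,0],
    [0,-40,0,-14,0],
  ],
)

```text
time_s: 11.95
eef_pos: [506.4, 31.5, 159.0]
tool_rot: [-0.0, 0.746, 0.666, 0.001]
ft_force: [0.7, 4.4, 5.0]
finger_gap: 0.679
finger_force: 66.1
```

drive_tool(
  commands=[
    [0,0,0,6,0],
    [0,1,0,12,0],
    [0,5,0,17,0],
    [0,9,0,23,0],
    [0,13,0,29,0],
  ],
)

```text
time_s: 12.45
eef_pos: [507.6, 44.0, 130.3]
tool_rot: [0.0, 0.746, 0.666, -0.0]
ft_force: [-4.3, 1.6, 10.0]
finger_gap: 0.678
finger_force: 66.2
```

```bash
python3 -c "
from h import *
st();tilt()"
```

```text
t 12.45 sw (42.4, -2.4) z 130.3 xhead 83.6 zax [-0.    -0.001 -1.   ] gap 0.678 F [-4.3  1.6 10. ] ff 66.18504292331636
scene [(-40, 79, 120, 183, -23, 27), (-30, 88, 112, 186, -15, 35), (-20, 87, 147, 188, -20, 29), (-10, 94, 146, 190, -18, 30), (0, 81, 150, 192, -20, 28), (10, 15, 152, 195, 1, 28), (20, 6, 220, 232, 15, 24), (30, 9, 145, 197, -19, 15), (40, 69, 141, 195, -31, 22), (50, 77, 139, 173, -40, 34)]
top [(-40, 81, 127, 188, -32, 25), (-30, 143, 125, 190, -32, 36), (-20, 142, 125, 191, -32, 39), (-10, 57, 128, 192, -32, 41)]
```

drive_tool(
  commands=[
    [0,0,0,-6,0],
    [0,10,0,-10,0],
    [0,22,0,-10,0],
    [0,29,0,-8,0],
    [0,29,0,-4,0],
  ],
)

```text
time_s: 13.05
eef_pos: [512.8, 79.4, 135.1]
tool_rot: [0.0, 0.743, 0.669, 0.003]
ft_force: [1.1, 7.2, 8.5]
finger_gap: 0.674
finger_force: 78.0
```

drive_tool(
  commands=[
    [0,1,0,2,0],
    [0,1,0,4,0],
    [0,2,0,6,0],
    [0,2,0,8,0],
    [0,3,0,10,0],
  ],
)

```text
time_s: 13.55
eef_pos: [511.0, 77.9, 123.6]
tool_rot: [0.0, 0.745, 0.667, -0.0]
ft_force: [-2.0, -2.4, -1.9]
finger_gap: 0.677
finger_force: 74.8
```

```bash
python3 -c "
from h import *
st();tilt()"
```

```text
t 13.55 sw (76.4, -2.7) z 123.6 xhead 83.7 zax [-0. -0. -1.] gap 0.677 F [-2.  -2.4 -1.9] ff 74.8108402825892
scene [(-40, 20, 120, 132, -26, 29), (-10, 52, 155, 191, -19, 29), (0, 92, 152, 191, -17, 29), (10, 95, 151, 192, -17, 28), (20, 97, 150, 192, -20, 28), (30, 95, 149, 192, -19, 29), (40, 68, 152, 193, -17, 28), (50, 7, 189, 227, 5, 25), (60, 7, 135, 218, 11, 36), (70, 37, 131, 234, -31, 40), (80, 55, 128, 167, -35, 32)]
top [(-30, 4, 127, 131, 30, 36), (-20, 4, 128, 131, 36, 39), (-10, 76, 127, 190, -31, 41), (0, 144, 126, 191, -32, 40), (10, 143, 124, 191, -36, 39), (20, 145, 129, 191, -33, 36), (30, 127, 161, 191, -32, 26), (40, 4, 163, 174, -32, 24)]
```

drive_tool(
  commands=[
    [0,3,0,1,0],
    [0,3,0,2,0],
    [0,3,0,3,0],
    [0,3,0,4,0],
    [0,3,0,5,0],
  ],
)

```text
time_s: 14.15
eef_pos: [512.0, 81.1, 119.3]
tool_rot: [0.0, 0.745, 0.667, 0.001]
ft_force: [0.9, 0.4, 6.6]
finger_gap: 0.676
finger_force: 77.8
```

drive_tool(
  commands=[
    [0,0,0,1,0],
    [0,0,0,2,0],
    [0,0,0,3,0],
    [0,0,0,4,0],
    [0,0,0,5,0],
  ],
)

```text
time_s: 14.65
eef_pos: [512.5, 81.3, 114.8]
tool_rot: [0.0, 0.745, 0.667, 0.001]
ft_force: [1.1, 1.7, 7.9]
finger_gap: 0.676
finger_force: 77.3
```

```bash
python3 -c "
from h import *
st();tilt()"
```

```text
t 14.65 sw (80.0, -1.6) z 114.8 xhead 83.7 zax [ 0.002  0.001 -1.   ] gap 0.676 F [1.1 1.7 7.9] ff 77.25066330522054
scene [(-40, 16, 114, 129, -26, 29), (-30, 5, 114, 125, -28, 37), (0, 90, 145, 187, -15, 32), (10, 99, 148, 187, -16, 32), (20, 98, 146, 186, -17, 31), (30, 100, 147, 186, -17, 32), (40, 92, 144, 186, -16, 31), (50, 20, 148, 215, 0, 30), (60, 11, 122, 222, 19, 37), (70, 20, 120, 227, -20, 42), (80, 75, 118, 226, -36, 42)]
top [(-10, 25, 120, 168, -27, 41), (0, 139, 121, 186, -27, 41), (10, 143, 122, 186, -36, 40), (20, 144, 121, 185, -30, 34), (30, 139, 152, 185, -29, 28), (40, 43, 162, 184, -29, 27)]
```

drive_tool(
  commands=[
    [0,0,0,1,0],
    [0,0,0,2,0],
    [0,0,0,3,0],
    [0,0,0,4,0],
    [0,0,0,5,0],
  ],
)

```text
time_s: 15.25
eef_pos: [512.6, 82.0, 109.9]
tool_rot: [0.0, 0.745, 0.667, 0.002]
ft_force: [-0.8, 4.6, 10.3]
finger_gap: 0.679
finger_force: 73.4
```

drive_tool(
  commands=[
    [0,0,0,1,0],
    [0,0,0,2,0],
    [0,0,0,3,0],
    [0,0,0,3,0],
    [0,0,0,3,0],
  ],
)

```text
time_s: 15.75
eef_pos: [512.9, 82.6, 107.2]
tool_rot: [0.0, 0.745, 0.668, 0.002]
ft_force: [-0.5, 2.6, 9.4]
finger_gap: 0.675
finger_force: 70.9
```

```bash
python3 -c "
from h import *
st();tilt()
a=cv2.imread('pics/last_scene.png');b=cv2.imread('pics/last_top.png')
cv2.imwrite('pics/s5.png',np.hstack([cv2.resize(a[120:240,300:460],None,fx=2.5,fy=2.5),cv2.resize(b[140:260,230:390],None,fx=2.5,fy=2.5)]))"
```

```text
t 15.75 sw (81.3, -1.4) z 107.2 xhead 83.8 zax [ 0.003  0.003 -1.   ] gap 0.675 F [-0.5  2.6  9.4] ff 70.88574575160237
scene [(-40, 15, 113, 126, -23, 29), (-30, 6, 112, 126, -29, 34), (0, 51, 151, 191, -16, 33), (10, 96, 148, 190, -15, 34), (20, 107, 148, 188, -16, 32), (30, 104, 145, 186, -20, 31), (40, 99, 143, 184, -16, 31), (50, 37, 134, 183, -2, 30), (60, 11, 188, 212, 15, 27), (70, 10, 112, 217, -19, 40), (80, 44, 116, 219, -31, 42), (90, 29, 108, 176, -26, 25), (100, 11, 114, 121, -5, 4)]
top [(-10, 34, 119, 152, -24, 41), (0, 137, 122, 189, -28, 41), (10, 138, 122, 191, -36, 40), (20, 147, 120, 189, -34, 34), (30, 139, 153, 187, -29, 28), (40, 59, 162, 185, -29, 27)]
```

View pics/s5.png

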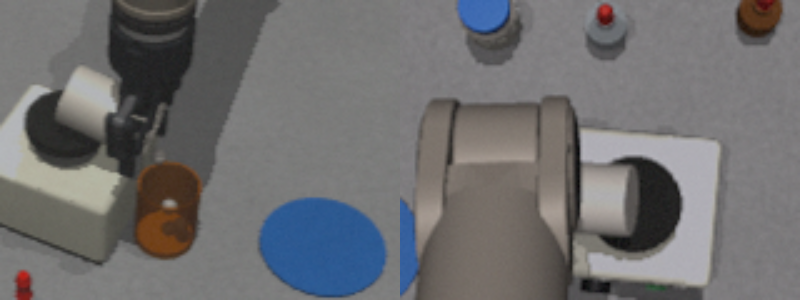

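drive_tool(
  commands=[
    [0,0,0,0,0],
    [0,0,0,0.5,0],
    [0,0,0,1,0],
    [0,0,0,2,0],
    [0,0,0,3,0],
  ],
)

```text
time_s: 16.35
eef_pos: [513.5, 83.7, 104.4]
tool_rot: [-0.0, 0.744, 0.668, 0.003]
ft_force: [-0.3, 5.4, 9.9]
finger_gap: 0.677
finger_force: 76.3
```

drive_tool(
  commands=[
    [0,0,0,1,0],
    [0,0,0,2,0],
    [0,0,0,3,0],
    [0,0,0,3,0],
    [0,0,0,3,0],
  ],
)

```text
time_s: 16.85
eef_pos: [513.6, 83.8, 101.7]
tool_rot: [-0.0, 0.744, 0.668, 0.003]
ft_force: [0.3, 5.5, 11.4]
finger_gap: 0.677
finger_force: 76.4
```

```bash
python3 -c "
from h import *
st();tilt()
a=cv2.imread('pics/last_scene.png');
cv2.imwrite('pics/s6.png',cv2.resize(a[150:240,330:450],None,fx=6,fy=6,interpolation=cv2.INTER_CUBIC))"
```

```text
t 16.85 sw (82.6, -0.8) z 101.7 xhead 83.8 zax [ 0.004  0.004 -1.   ] gap 0.677 F [ 0.3  5.5 11.4] ff 76.37823846191168
scene [(-40, 13, 109, 123, -28, 29), (-30, 6, 111, 124, -37, 37), (0, 4, 156, 164, 28, 30), (10, 82, 150, 192, -20, 31), (20, 103, 148, 190, -20, 29), (30, 106, 147, 187, -21, 31), (40, 101, 142, 184, -16, 31), (50, 59, 130, 182, -5, 31), (60, 10, 181, 221, 15, 33), (70, 8, 117, 169, 9, 41), (80, 19, 108, 214, -30, 42), (90, 50, 110, 169, -37, 35)]
top [(-20, 5, 113, 123, 36, 40), (-10, 11, 118, 138, -17, 41), (0, 127, 118, 169, -28, 41), (10, 143, 120, 190, -36, 38), (20, 146, 117, 189, -30, 34), (30, 141, 154, 186, -30, 28), (40, 63, 160, 183, -29, 27)]
```

View pics/s6.png

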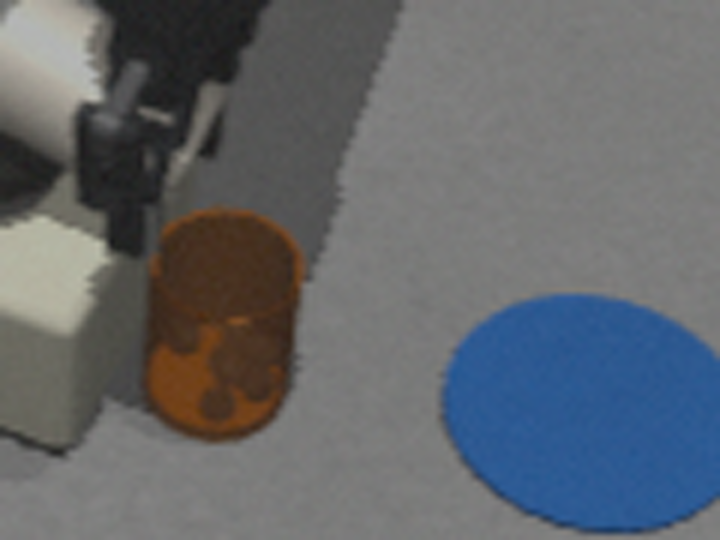

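Several balls are visible in the jar at crop (180–270, 335–400), and none on the bench. I'll lift and weigh the beaker, then right it by pushing the base rim against the pad's side.

drive_tool(
  commands=[
    [0,0,0,-8,0],
    [0,0,0,-20,0],
    [0,5,0,-35,0],
    [0,25,0,-35,0],
    [0,43,0,-35,0],
  ],
)

```text
time_s: 17.45
eef_pos: [515.6, 123.5, 134.8]
tool_rot: [-0.0, 0.745, 0.667, -0.0]
ft_force: [0.2, 0.4, -0.4]
finger_gap: 0.678
finger_force: 76.2
```

drive_tool(
  commands=[
    [0,0,0,0,0],
    [0,0,0,10,0],
    [0,0,0,22,0],
    [0,0,0,32,0],
    [0,0,0,40,0],
  ],
)

```text
time_s: 17.95
eef_pos: [515.2, 122.5, 93.6]
tool_rot: [-0.0, 0.745, 0.667, -0.001]
ft_force: [-3.2, -0.0, 8.2]
finger_gap: 0.677
finger_force: 75.3
```

```bash
sed -i 's/range(-40,125,10)/range(-40,165,10)/; s/(s<130)/(s<170)/' h.py; python3 -c "
from h import *
st();tilt()"
```

```text
t 17.95 sw (121.3, -3.4) z 93.6 xhead 83.6 zax [-0.002 -0.001 -1.   ] gap 0.677 F [-3.2 -0.   8.2] ff 75.33327450044453
scene [(-40, 15, 122, 129, -26, 23), (-30, 5, 118, 128, -32, 35), (40, 9, 146, 167, 23, 28), (50, 86, 136, 184, -23, 28), (60, 111, 129, 183, -18, 28), (70, 113, 129, 179, -27, 28), (80, 112, 125, 177, -19, 29), (90, 61, 130, 175, -10, 28), (100, 12, 173, 225, 16, 30), (110, 9, 157, 206, 10, 40), (120, 15, 103, 206, -33, 42), (130, 46, 122, 161, -34, 26)]
top [(-20, 5, 124, 128, -40, 39), (-10, 5, 125, 127, 39, 41), (0, 5, 125, 129, 39, 40), (10, 5, 123, 127, -36, 40), (20, 10, 121, 129, -34, 34), (30, 31, 124, 134, -27, 27), (40, 135, 135, 164, -31, 25), (50, 149, 152, 183, -32, 27), (60, 132, 149, 181, -32, 26), (70, 134, 151, 178, -32, 25), (80, 126, 148, 175, -32, 24), (90, 38, 140, 168, -31, 26)]
```

drive_tool(
  commands=[
    [0,3,0,-3,0],
    [0,9,0,-3,0],
    [0,9,0,3,0],
    [0,9,0,8,0],
    [0,9,0,8,0],
  ],
)

```text
time_s: 18.55
eef_pos: [515.9, 132.3, 85.4]
tool_rot: [-0.0, 0.745, 0.667, -0.001]
ft_force: [-0.6, 1.3, -1.9]
finger_gap: 0.678
finger_force: 76.2
```

drive_tool(
  commands=[
    [0,-4,0,0,0],
    [0,-7,0,0,0],
    [0,-10,0,0,0],
    [0,-12,0,-3,0],
    [0,-13,0,-6,0],
  ],
)

```text
time_s: 19.05
eef_pos: [515.9, 125.5, 92.8]
tool_rot: [-0.002, 0.744, 0.668, 0.003]
ft_force: [2.5, 12.8, -8.9]
finger_gap: 0.675
finger_force: 76.5
```

```bash
python3 -c "
from h import *
st();tilt()"
```

```text
t 19.05 sw (124.3, -3.0) z 92.8 xhead 83.8 zax [ 0.002  0.008 -1.   ] gap 0.675 F [ 2.5 12.8 -8.9] ff 76.51216356083751
scene [(-40, 16, 116, 134, -24, 26), (-30, 7, 102, 131, -35, 32), (40, 5, 146, 155, 25, 28), (50, 88, 130, 178, -21, 29), (60, 112, 130, 177, -24, 29), (70, 108, 123, 175, -16, 29), (80, 111, 122, 171, -21, 30), (90, 77, 128, 227, -12, 28), (100, 16, 160, 225, 11, 31), (120, 24, 102, 206, -28, 42), (130, 34, 115, 160, -32, 26)]
top [(-30, 4, 127, 129, 30, 36), (-20, 5, 127, 130, -40, 39), (-10, 5, 127, 132, 39, 41), (0, 5, 127, 130, 39, 40), (10, 6, 124, 132, -36, 39), (20, 10, 128, 131, -34, 36), (30, 13, 126, 132, -27, 27), (40, 114, 119, 158, -31, 26), (50, 147, 146, 178, -32, 27), (60, 133, 153, 176, -31, 26), (70, 135, 142, 174, -31, 25), (80, 133, 140, 172, -32, 27), (90, 58, 145, 167, -31, 26)]
```

drive_tool(
  commands=[
    [0,0,0,-4,0],
    [0,-1,0,-8,0],
    [0,-2,0,-12,0],
    [0,-3,0,-16,0],
    [0,-5,0,-20,0],
  ],
)

```text
time_s: 19.65
eef_pos: [515.7, 123.0, 113.2]
tool_rot: [-0.003, 0.744, 0.669, 0.004]
ft_force: [1.9, 15.7, -5.9]
finger_gap: 0.677
finger_force: 77.6
```

```bash
python3 -c "
from h import *
st();tilt()"
```

```text
t 19.65 sw (121.8, -3.0) z 113.2 xhead 83.9 zax [ 0.002  0.011 -1.   ] gap 0.677 F [ 1.9 15.7 -5.9] ff 77.57460778579116
scene [(-40, 17, 119, 134, -25, 28), (-30, 5, 101, 130, -35, 33), (40, 70, 146, 187, -20, 29), (50, 101, 136, 185, -19, 29), (60, 105, 139, 186, -28, 28), (70, 104, 137, 185, -22, 29), (80, 108, 137, 184, -18, 29), (90, 38, 140, 184, -8, 27), (100, 6, 197, 219, 15, 24), (110, 9, 177, 224, 8, 41), (120, 76, 119, 224, -32, 41), (130, 8, 137, 192, -33, 23)]
top [(-30, 4, 125, 130, 30, 36), (-10, 5, 128, 129, 39, 41), (0, 5, 126, 132, 40, 40), (10, 6, 123, 131, -36, 39), (20, 9, 126, 131, -32, 36), (30, 12, 128, 133, -27, 26), (40, 130, 131, 185, -31, 26), (50, 144, 152, 185, -32, 27), (60, 133, 160, 185, -31, 25), (70, 135, 153, 184, -32, 27), (80, 130, 159, 184, -31, 25), (90, 32, 156, 177, -31, 25)]
```

drive_tool(
  commands=[
    [0,-1,0,-4,0],
    [0,-2,0,-8,0],
    [0,-4,0,-12,0],
    [0,-6,0,-16,0],
    [0,-8,0,-20,0],
  ],
)

```text
time_s: 20.25
eef_pos: [515.0, 114.8, 133.6]
tool_rot: [-0.003, 0.744, 0.669, 0.005]
ft_force: [0.5, 14.3, -3.1]
finger_gap: 0.671
finger_force: 78.5
```

drive_tool(
  commands=[
    [0,-2,0,-4,0],
    [0,-4,0,-7,0],
    [0,-7,0,-10,0],
    [0,-9,0,-13,0],
    [0,-12,0,-16,0],
  ],
)

```text
time_s: 20.75
eef_pos: [513.9, 103.0, 150.0]
tool_rot: [-0.003, 0.744, 0.669, 0.005]
ft_force: [-0.6, 13.6, -0.1]
finger_gap: 0.676
finger_force: 79.5
```

```bash
python3 -c "
from h import *
st();tilt()"
```

```text
t 20.75 sw (101.7, -2.6) z 150.0 xhead 83.9 zax [ 0.003  0.012 -1.   ] gap 0.676 F [-0.6 13.6 -0.1] ff 79.46362593211234
scene [(-40, 17, 118, 132, -23, 29), (-30, 4, 100, 131, -31, 35), (10, 13, 177, 182, -10, 15), (20, 66, 157, 187, -20, 26), (30, 89, 141, 190, -19, 28), (40, 98, 137, 195, -16, 30), (50, 92, 141, 200, -13, 29), (60, 92, 154, 205, -12, 28), (70, 28, 159, 207, -3, 28), (80, 5, 162, 175, -28, 32), (90, 12, 160, 217, -26, 40), (100, 55, 159, 193, -37, -1), (110, 70, 158, 186, -36, 28), (120, 9, 166, 173, -14, 10)]
top [(-30, 4, 127, 131, 30, 36), (-20, 4, 125, 133, 35, 39), (-10, 5, 126, 131, 39, 41), (0, 5, 128, 131, 39, 40), (10, 54, 124, 181, -36, 39), (20, 136, 127, 185, -31, 36), (30, 143, 151, 191, -32, 26), (40, 145, 158, 195, -31, 27), (50, 145, 167, 200, -32, 25), (60, 121, 171, 203, -31, 27)]
```

drive_tool(
  commands=[
    [0,-3,0,-4,0],
    [0,-7,0,-7,0],
    [0,-11,0,-10,0],
    [0,-15,0,-12,0],
    [0,-19,0,-14,0],
  ],
)

```text
time_s: 21.35
eef_pos: [512.1, 84.7, 164.8]
tool_rot: [-0.004, 0.744, 0.668, 0.006]
ft_force: [-1.0, 15.1, 5.9]
finger_gap: 0.678
finger_force: 81.3
```

drive_tool(
  commands=[
    [0,-4,0,-2,0],
    [0,-8,0,-4,0],
    [0,-13,0,-5,0],
    [0,-18,0,-6,0],
    [0,-23,0,-6,0],
  ],
)

```text
time_s: 21.85
eef_pos: [509.7, 60.7, 171.1]
tool_rot: [-0.003, 0.744, 0.668, 0.005]
ft_force: [-1.2, 14.0, 7.7]
finger_gap: 0.678
finger_force: 82.3
```

```bash
python3 -c "
from h import *
st();tilt()"
```

```text
t 21.85 sw (59.2, -2.2) z 171.1 xhead 83.9 zax [ 0.003  0.012 -1.   ] gap 0.678 F [-1.2 14.   7.7] ff 82.32690489840525
scene [(-40, 14, 118, 128, -24, 29), (-30, 5, 118, 125, -33, 38), (-10, 17, 153, 171, -2, 18), (0, 48, 145, 183, -1, 25), (10, 74, 142, 197, 0, 28), (20, 74, 135, 196, 14, 30), (30, 65, 134, 188, -24, 29), (40, 39, 136, 198, -28, 28), (50, 30, 168, 203, -28, 41), (60, 74, 167, 216, -39, 35), (70, 66, 187, 211, -28, 25), (80, 21, 200, 207, -14, 18)]
top [(-20, 8, 121, 127, -8, 39), (-10, 81, 123, 168, -24, 41), (0, 96, 124, 179, -40, 40)]
```

drive_tool(
  commands=[
    [0,-4,0,-1,0],
    [0,-8,0,-2,0],
    [0,-12,0,-2,0],
    [0,-16,0,-2,0],
    [0,-20,0,-2,0],
  ],
)

```text
time_s: 22.45
eef_pos: [508.7, 36.0, 173.3]
tool_rot: [-0.0, 0.745, 0.668, 0.004]
ft_force: [-0.5, 6.1, 7.8]
finger_gap: 0.675
finger_force: 81.7
```

drive_tool(
  commands=[
    [0,-4,0,0,0],
    [0,-8,0,1,0],
    [0,-11,0,2,0],
    [0,-14,0,3,0],
    [0,-16,0,4,0],
  ],
)

```text
time_s: 22.95
eef_pos: [507.5, 20.9, 169.7]
tool_rot: [-0.0, 0.745, 0.667, 0.005]
ft_force: [0.4, 7.6, 9.8]
finger_gap: 0.679
finger_force: 81.7
```

```bash
python3 -c "
from h import *
st();tilt()"
```

```text
t 22.95 sw (19.4, 0.1) z 169.7 xhead 83.7 zax [ 0.007  0.007 -1.   ] gap 0.679 F [0.4 7.6 9.8] ff 81.67381850395032
scene [(-40, 36, 118, 169, 4, 26), (-30, 61, 112, 189, 2, 37), (-20, 56, 133, 185, 20, 32), (-10, 64, 130, 187, -20, 33), (0, 57, 130, 187, -27, 31), (10, 59, 139, 209, -31, 42), (20, 62, 168, 215, -36, 21), (30, 63, 182, 211, -26, 28), (40, 23, 198, 208, -13, 17)]
top []
```

drive_tool(
  commands=[
    [0,-4,0,1,0],
    [0,-8,0,2,0],
    [0,-12,0,4,0],
    [0,-16,0,6,0],
    [0,-18,0,9,0],
  ],
)

```text
time_s: 23.55
eef_pos: [507.3, 7.6, 165.4]
tool_rot: [-0.003, 0.744, 0.668, 0.009]
ft_force: [-13.5, 16.8, 58.1]
finger_gap: 0.675
finger_force: 86.4
```

```bash
cat >> h.py <<'E'
def edges(zlo,zhi,slo,shi,n='scene',step=10):
    # s-extent of the white beaker per height band
    from bench import viewer
    t=viewer.get_image(n);cv2.imwrite('pics/last_%s.png'%n,t['image']);P=cloud(t);d=P[...,:2]-C;s=d@N;w=d@W;z=P[...,2]
    I=t['image'].astype(int)
    m=(t['range_z']>0)&(s>slo)&(s<shi)&(abs(w)<45)&(I.max(-1)>75)
    for a in range(zlo,zhi,step):
        k=m&(z>=a)&(z<a+step)
        if k.sum()>5: print(a,int(k.sum()),np.percentile(s[k],[2,98]).round(0),np.percentile(w[k],[2,98]).round(0))
E
python3 -c "
from h import *
st();edges(115,225,-60,80)"
```

```text
t 23.55 sw (6.2, 1.3) z 165.4 xhead 83.8 zax [ 0.008  0.017 -1.   ] gap 0.675 F [-13.5  16.8  58.1] ff 86.38597936999759
125 20 [-31.  -5.] [19. 31.]
135 53 [-54.   2.] [15. 33.]
145 68 [-54.   6.] [ 9. 34.]
155 58 [-49.  -1.] [-24.  32.]
165 62 [-42.  20.] [-25.  32.]
175 64 [-41.  20.] [-25.  32.]
185 50 [-16.  26.] [-26.  24.]
195 67 [-11.  32.] [-27.  25.]
205 33 [ 4. 30.] [-32.  28.]
```

drive_tool(
  commands=[
    [0,-1,0,-4,0],
    [0,-5,0,-5,0],
    [0,-9,0,-5,0],
    [0,-13,0,-4,0],
    [0,-17,0,-3,0],
  ],
)

```text
time_s: 24.1
eef_pos: [505.7, -10.6, 165.8]
tool_rot: [-0.001, 0.744, 0.668, 0.008]
ft_force: [-1.5, 13.2, 27.2]
finger_gap: 0.675
finger_force: 83.1
```

```bash
python3 -c "
from h import *
st();edges(115,225,-80,80)"
```

```text
t 24.1 sw (-12.1, 1.7) z 165.8 xhead 83.8 zax [ 0.01   0.013 -1.   ] gap 0.675 F [-1.5 13.2 27.2] ff 83.12876228437062
125 22 [-47. -21.] [17. 31.]
135 49 [-65. -15.] [16. 34.]
145 67 [-72. -14.] [13. 33.]
155 57 [-66. -16.] [-24.  33.]
165 67 [-62.  -2.] [-24.  34.]
175 63 [-57.   2.] [-24.  33.]
185 44 [-35.   7.] [-25.  30.]
195 71 [-28.  14.] [-26.  26.]
205 33 [-15.   8.] [-31.  29.]
```

drive_tool(
  commands=[
    [0,0,0,-15,0],
    [0,10,0,-32,0],
    [0,50,0,-32,0],
    [0,95,0,-32,0],
    [0,138,0,-32,0],
  ],
)

```text
time_s: 24.65
eef_pos: [515.8, 120.5, 193.4]
tool_rot: [0.0, 0.745, 0.667, 0.001]
ft_force: [0.3, 0.1, -1.1]
finger_gap: 0.679
finger_force: 80.9
```

drive_tool(
  commands=[
    [0,0,-2,0,0],
    [0,0,-2,15,0],
    [0,0,-2,30,0],
    [0,0,-2,42,0],
    [0,0,-2,51,0],
  ],
)

```text
time_s: 25.15
eef_pos: [513.3, 119.1, 141.0]
tool_rot: [-0.0, 0.745, 0.667, -0.0]
ft_force: [-0.1, -0.3, -0.7]
finger_gap: 0.675
finger_force: 80.9
```

```bash
python3 -c "
from h import *
st();edges(85,205,20,170)"
```

```text
t 25.15 sw (117.7, -5.0) z 141.0 xhead 83.7 zax [-0.001 -0.    -1.   ] gap 0.675 F [-0.1 -0.3 -0.7] ff 80.93746855854079
85 345 [23. 72.] [-43.  44.]
95 6 [ 35. 103.] [12. 36.]
105 34 [ 75. 110.] [ 8. 25.]
115 61 [ 55. 110.] [ 3. 27.]
125 61 [ 58. 111.] [ 4. 26.]
135 63 [ 62. 118.] [-24.  26.]
145 67 [ 67. 129.] [-27.  29.]
155 67 [ 73. 133.] [-34.  31.]
165 61 [ 77. 140.] [-30.  20.]
175 58 [ 82. 144.] [-31.  22.]
185 6 [124. 130.] [-37. -28.]
```

drive_tool(
  commands=[
    [0,-5,0,-2,0],
    [0,-10,0,-3,0],
    [0,-15,0,-3,0],
    [0,-20,0,-3,0],
    [0,-25,0,-3,0],
  ],
)

```text
time_s: 25.7
eef_pos: [512.7, 104.1, 147.0]
tool_rot: [-0.004, 0.744, 0.668, 0.007]
ft_force: [-1.0, 22.7, 5.0]
finger_gap: 0.676
finger_force: 81.0
```

```bash
python3 -c "
from h import *
st();edges(85,205,20,170)"
```

```text
t 25.7 sw (102.7, -3.9) z 147.0 xhead 83.8 zax [ 0.005  0.015 -1.   ] gap 0.676 F [-1.  22.7  5. ] ff 81.00141495660637
85 260 [22. 73.] [-5. 44.]
105 24 [62. 96.] [ 6. 26.]
115 47 [49. 97.] [12. 27.]
125 61 [44. 99.] [ 7. 27.]
135 66 [46. 99.] [-19.  27.]
145 65 [ 51. 112.] [-27.  27.]
155 70 [ 56. 117.] [-28.  32.]
165 61 [ 60. 120.] [-31.  31.]
175 65 [ 65. 128.] [-30.  21.]
185 35 [107. 126.] [-35.  23.]
```

drive_tool(
  commands=[
    [0,-3,0,1,0],
    [0,-6,0,2,0],
    [0,-9,0,3,0],
    [0,-12,0,4,0],
    [0,-15,0,5,0],
  ],
)

```text
time_s: 26.25
eef_pos: [512.7, 94.6, 143.6]
tool_rot: [-0.005, 0.743, 0.67, 0.01]
ft_force: [-0.1, 19.1, 8.9]
finger_gap: 0.678
finger_force: 82.6
```

```bash
python3 -c "
from h import *
st();edges(85,205,20,170)"
```

```text
t 26.25 sw (93.2, -2.9) z 143.6 xhead 84.1 zax [ 0.008  0.02  -1.   ] gap 0.678 F [-0.1 19.1  8.9] ff 82.62532857071164
85 235 [22. 72.] [ 1. 44.]
95 10 [79. 95.] [ 8. 23.]
105 43 [49. 98.] [ 8. 28.]
115 67 [ 44. 101.] [ 7. 28.]
125 68 [ 46. 103.] [ 1. 28.]
135 57 [ 49. 107.] [-27.  29.]
145 58 [ 51. 110.] [-28.  28.]
155 56 [ 54. 112.] [-29.  37.]
165 48 [ 72. 115.] [-29.  22.]
175 57 [ 97. 119.] [-29.  21.]
185 33 [ 96. 120.] [-32.  23.]
```

drive_tool(
  commands=[
    [0,-3,0,0,0],
    [0,-6,0,0,0],
    [0,-9,0,0,0],
    [0,-12,0,0,0],
    [0,-14,0,0,0],
  ],
)

```text
time_s: 26.8
eef_pos: [511.7, 78.7, 143.3]
tool_rot: [-0.004, 0.743, 0.669, 0.01]
ft_force: [0.5, 24.3, 7.8]
finger_gap: 0.672
finger_force: 83.4
```

```bash
python3 -c "
from h import *
st();edges(85,205,20,170)"
```

```text
t 26.8 sw (77.3, -2.1) z 143.3 xhead 84.0 zax [ 0.009  0.018 -1.   ] gap 0.672 F [ 0.5 24.3  7.8] ff 83.36738524027169
85 217 [22. 73.] [-1. 44.]
95 16 [58. 99.] [-9. 27.]
105 70 [43. 99.] [-1. 30.]
115 63 [ 50. 100.] [ 0. 29.]
125 65 [ 50. 101.] [-1. 29.]
135 67 [ 51. 101.] [-30.  28.]
145 54 [ 51. 101.] [-29.  34.]
155 50 [ 56. 103.] [-30.  25.]
165 51 [ 59. 103.] [-29.  22.]
175 50 [ 81. 103.] [-29.  24.]
185 60 [ 80. 103.] [-33.  23.]
```

drive_tool(
  commands=[
    [0,14,0,-10,0],
    [0,14,0,-25,0],
    [0,14,0,-42,0],
    [0,-10,0,-42,0],
    [0,-50,0,-42,0],
  ],
)

```text
time_s: 27.35
eef_pos: [503.3, 18.4, 182.9]
tool_rot: [0.0, 0.743, 0.669, 0.002]
ft_force: [0.2, -0.0, -1.5]
finger_gap: 0.675
finger_force: 82.7
```

drive_tool(
  commands=[
    [0,-45,0,0,0],
    [0,-90,0,0,0],
    [0,-135,0,0,0],
    [0,-180,0,0,0],
    [0,-225,0,0,0],
  ],
)

```text
time_s: 27.85
eef_pos: [477.0, -209.3, 182.5]
tool_rot: [0.0, 0.745, 0.667, 0.001]
ft_force: [0.4, 0.4, -1.2]
finger_gap: 0.675
finger_force: 82.7
```

drive_tool(
  commands=[
    [0,-40,0,0,0],
    [0,-75,0,10,0],
    [0,-92,0,30,0],
    [0,-94,0,60,0],
    [0,-94,0,90,0],
  ],
)

```text
time_s: 28.35
eef_pos: [467.1, -302.6, 91.8]
tool_rot: [0.001, 0.746, 0.666, 0.0]
ft_force: [0.6, 1.3, -1.7]
finger_gap: 0.672
finger_force: 82.7
```

drive_tool(
  commands=[
    [0,0,0,20,0],
    [0,0,0,33,0],
    [0,0,0,40,0],
    [0,0,0,43,0],
    [0,0,0,45,0],
  ],
)

```text
time_s: 28.85
eef_pos: [467.9, -301.0, 47.4]
tool_rot: [0.001, 0.745, 0.667, 0.0]
ft_force: [-0.3, -0.1, -0.4]
finger_gap: 0.672
finger_force: 82.7
```

```bash
python3 -c "
from h import *
st();edges(5,105,-370,-240)"
```

```text
t 28.85 sw (-304.9, -4.0) z 47.4 xhead 83.7 zax [ 0.002 -0.001 -1.   ] gap 0.672 F [-0.3 -0.1 -0.4] ff 82.702607056126
5 53 [-346. -244.] [-11.  43.]
15 45 [-327. -283.] [-4. 27.]
25 48 [-329. -282.] [-5. 26.]
35 47 [-327. -282.] [-12.  29.]
45 52 [-332. -279.] [-32.  31.]
55 51 [-330. -279.] [-33.  22.]
65 53 [-324. -279.] [-32.  38.]
75 56 [-321. -277.] [-35.  21.]
85 70 [-317. -276.] [-36.  23.]
95 11 [-313. -284.] [-33.  21.]
```

drive_tool(
  commands=[
    [0,0,0,2,0],
    [0,0,0,4,0],
    [0,0,0,6,0],
    [0,0,0,8,0],
    [0,0,0,9,0],
  ],
)

```text
time_s: 29.4
eef_pos: [467.8, -302.7, 42.8]
tool_rot: [0.001, 0.745, 0.667, 0.001]
ft_force: [-8.8, 4.2, 40.8]
finger_gap: 0.676
finger_force: 86.2
```

```bash
python3 -c "
from h import *
st();edges(5,105,-370,-240)"
```

```text
t 29.4 sw (-306.6, -3.9) z 42.8 xhead 83.6 zax [ 0.003  0.001 -1.   ] gap 0.676 F [-8.8  4.2 40.8] ff 86.22538561932743
5 51 [-365. -283.] [-4. 31.]
15 46 [-325. -282.] [-8. 26.]
25 51 [-327. -281.] [-7. 26.]
35 44 [-332. -282.] [-27.  27.]
45 51 [-330. -280.] [-34.  23.]
55 53 [-326. -280.] [-32.  36.]
65 56 [-323. -280.] [-36.  23.]
75 56 [-323. -279.] [-36.  23.]
85 55 [-319. -280.] [-33.  21.]
```

drive_tool(
  commands=[
    [0,0,0,-3,0],
    [0,0,0,-3,0],
    [66,0,0,-3,0],
    [85,0,0,-3,0],
    [85,0,0,-3,0],
  ],
)

```text
time_s: 29.95
eef_pos: [467.3, -300.3, 40.5]
tool_rot: [-0.0, 0.745, 0.667, 0.0]
ft_force: [-0.4, -0.3, 0.5]
finger_gap: 0.996
finger_force: 0.0
```

drive_tool(
  commands=[
    [85,0,0,0,0],
    [85,0,0,-15,0],
    [85,0,0,-50,0],
    [85,0,0,-100,0],
    [85,0,0,-145,0],
  ],
)

```text
time_s: 30.45
eef_pos: [466.9, -300.9, 188.3]
tool_rot: [0.0, 0.745, 0.667, -0.0]
ft_force: [0.8, 0.9, -0.4]
finger_gap: 0.996
finger_force: 0.0
```

drive_tool(
  commands=[
    [85,45,0,0,0],
    [85,95,0,0,0],
    [85,145,0,0,0],
    [85,195,0,0,0],
    [85,235,0,0,0],
  ],
)

```text
time_s: 30.95
eef_pos: [493.2, -64.0, 186.8]
tool_rot: [-0.0, 0.744, 0.668, 0.001]
ft_force: [1.1, -0.4, -0.2]
finger_gap: 0.997
finger_force: 0.0
```

```bash
python3 -c "
from h import *
from bench import viewer
st();edges(5,105,-370,-240);
t=viewer.get_image('top');P=cloud(t);Z=P[...,2]
def rim(n,c,lo,hi,r):
    m=(Z>lo)&(Z<hi)&(np.hypot(P[...,0]-c[0],P[...,1]-c[1])<r);q=P[m];cc,rr=cv2.minEnclosingCircle(q[:,:2].astype(np.float32));print(n,np.round(cc,1),round(rr,1),sw(cc),np.median(q[:,2]).round(1))
rim('beaker',(468,-303),80,97,45);rim('jar',(515,113),68,86,40)
a=t['image']
u=lambda p:(lambda c:(t['fx']*c[0]/c[2]+t['cx'],t['fy']*c[1]/c[2]+t['cy']))(t['extrinsics'][:3]@np.array([*p,1]))
o=[]
for c,z in(((468,-303),20),((515,113),20)):
    x,y=map(int,u((*c,z)));o.append(cv2.resize(a[y-30:y+30,x-30:x+30],(390,390),interpolation=cv2.INTER_CUBIC))
cv2.imwrite('pics/s7.png',np.hstack(o))"
```

```text
t 30.95 sw (-66.5, -4.9) z 186.8 xhead 83.8 zax [ 0.001  0.001 -1.   ] gap 0.997 F [ 1.1 -0.4 -0.2] ff 0.0
5 59 [-328. -252.] [-23.  36.]
15 52 [-327. -284.] [-9. 27.]
25 53 [-329. -283.] [-9. 27.]
35 55 [-335. -282.] [-22.  27.]
45 82 [-341. -284.] [-30.  26.]
55 98 [-342. -285.] [-32.  27.]
65 112 [-342. -284.] [-32.  26.]
75 108 [-342. -284.] [-31.  27.]
85 109 [-342. -284.] [-32.  27.]
beaker [ 467.5 -308.9] 30.2 (-312.8, -3.5) 88.3
jar [514.8 109.1] 35.4 (107.9, -2.3) 78.6
```

View pics/s7.png

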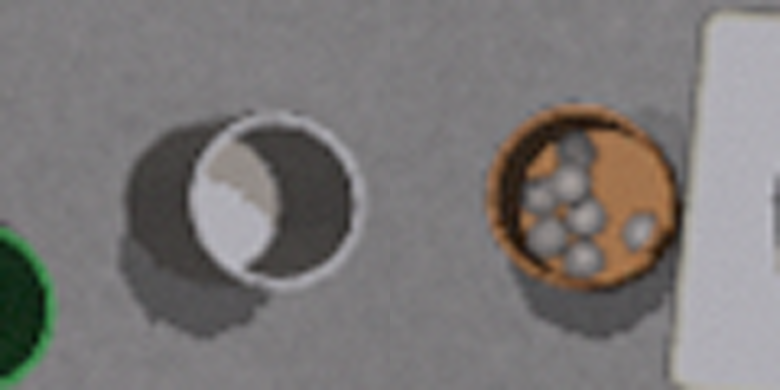

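Crop: the left beaker is empty and upright, and the jar on the right holds all seven balls, at (575,150), (540,195), (570,185), (587,215), (548,235), (583,258) and (640,230). Next I'll grasp the jar.

drive_tool(
  commands=[
    [85,45,1,0,0],
    [85,90,2,0,0],
    [85,135,2.5,0,0],
    [85,170,2.5,0,0],
    [85,180,2.5,0,0],
  ],
)

```text
time_s: 31.55
eef_pos: [515.6, 116.0, 186.4]
tool_rot: [-0.0, 0.743, 0.669, 0.001]
ft_force: [-0.4, -0.2, -0.2]
finger_gap: 0.999
finger_force: 0.0
```

drive_tool(
  commands=[
    [85,0,0,20,0],
    [85,0,0,60,0],
    [85,0,0,105,0],
    [85,0,0,140,0],
    [85,0,0,157,0],
  ],
)

```text
time_s: 32.05
eef_pos: [513.4, 109.4, 26.5]
tool_rot: [-0.0, 0.746, 0.666, -0.002]
ft_force: [-0.0, -0.0, -0.3]
finger_gap: 0.995
finger_force: 0.0
```

drive_tool(
  commands=[
    [85,0,0,0,0],
    [0,0,0,0,0],
    [0,0,0,0,0],
    [0,0,0,0,0],
    [0,0,0,0,0],
  ],
)

```text
time_s: 32.55
eef_pos: [516.2, 111.2, 30.8]
tool_rot: [0.0, 0.745, 0.667, 0.001]
ft_force: [-1.2, -1.3, 7.1]
finger_gap: 0.744
finger_force: 66.2
```

drive_tool(
  commands=[
    [0,0,0,-5,0],
    [0,5,0,-20,0],
    [0,5,0,-50,0],
    [0,5,0,-90,0],
    [0,5,0,-125,0],
  ],
)

```text
time_s: 33.05
eef_pos: [515.6, 116.6, 155.5]
tool_rot: [0.0, 0.745, 0.667, 0.0]
ft_force: [1.5, 0.2, -3.3]
finger_gap: 0.743
finger_force: 67.6
```

drive_tool(
  commands=[
    [0,0,0,-10,0],
    [0,0,0,-15,0],
    [0,0,0,-15,0],
    [0,0,0,-15,0],
    [0,0,0,-15,0],
  ],
)

```text
time_s: 33.55
eef_pos: [514.6, 116.4, 167.1]
tool_rot: [-0.0, 0.745, 0.667, -0.002]
ft_force: [0.3, 0.1, -3.8]
finger_gap: 0.743
finger_force: 67.6
```

```bash
python3 -c "
from h import *
st()"
```

```text
t 33.55 sw (115.1, -3.3) z 167.1 xhead 83.7 zax [-0.003 -0.001 -1.   ] gap 0.743 F [ 0.3  0.1 -3.8] ff 67.61456899344921
```

drive_tool(
  commands=[
    [0,-15,0,-8,0],
    [0,-45,1,-8,0],
    [0,-80,2,-8,0],
    [0,-105,3,-8,0],
    [0,-115,3,-8,0],
  ],
)

```text
time_s: 34.05
eef_pos: [505.3, -2.9, 177.1]
tool_rot: [0.001, 0.747, 0.665, -0.001]
ft_force: [-0.8, -0.8, -3.2]
finger_gap: 0.746
finger_force: 67.6
```

drive_tool(
  commands=[
    [0,0,0,0,0],
    [0,0,0,5,0],
    [0,0,0,10,0],
    [0,0,0,12,0],
    [0,0,0,14,0],
  ],
)

```text
time_s: 34.55
eef_pos: [506.0, 2.9, 162.2]
tool_rot: [-0.0, 0.744, 0.668, -0.0]
ft_force: [-0.5, 0.4, -3.4]
finger_gap: 0.744
finger_force: 67.9
```

drive_tool(
  commands=[
    [0,0,0,1,0],
    [0,0,0,2,0],
    [0,0,0,3,0],
    [0,0,0,4,0],
    [0,0,0,5,0],
  ],
)

```text
time_s: 35.05
eef_pos: [506.2, 2.2, 158.3]
tool_rot: [-0.0, 0.745, 0.667, 0.0]
ft_force: [-3.9, 1.0, 3.8]
finger_gap: 0.738
finger_force: 68.5
```

```bash
python3 -c "
from h import *
st()"
```

```text
t 35.05 sw (0.7, 0.9) z 158.3 xhead 83.7 zax [ 0.     0.001 -1.   ] gap 0.738 F [-3.9  1.   3.8] ff 68.46706856042147
```

drive_tool(
  commands=[
    [0,0,0,1,0],
    [0,0,0,2,0],
    [0,0,0,3,0],
    [0,0,0,4,0],
    [0,0,0,5,0],
  ],
)

```text
time_s: 35.55
eef_pos: [506.3, 2.2, 153.5]
tool_rot: [-0.0, 0.745, 0.667, 0.0]
ft_force: [-4.9, 1.3, 8.6]
finger_gap: 0.744
finger_force: 68.8
```

drive_tool(
  commands=[
    [0,0,0,1,0],
    [0,0,0,2,0],
    [0,0,0,2.5,0],
    [0,0,0,3,0],
    [0,0,0,3.5,0],
  ],
)

```text
time_s: 36.05
eef_pos: [506.3, 2.3, 150.7]
tool_rot: [-0.001, 0.745, 0.667, 0.0]
ft_force: [-7.7, 1.6, 16.9]
finger_gap: 0.737
finger_force: 69.4
```

drive_tool(
  commands=[
    [0,0,0,0.3,0],
    [0,0,0,0.3,0],
    [0,0,0,0.3,0],
    [0,0,0,0.3,0],
    [0,0,0,0.3,0],
  ],
)

```text
time_s: 36.55
eef_pos: [506.3, 2.3, 150.7]
tool_rot: [-0.001, 0.745, 0.667, 0.001]
ft_force: [-7.4, 1.4, 16.1]
finger_gap: 0.741
finger_force: 69.5
```

drive_tool(
  commands=[
    [0,0,0,0,0],
    [0,0,0,0,0],
    [0,0,0,0,0],
    [0,0,0,0,0],
    [0,0,0,0,0],
  ],
)

```text
time_s: 37.05
eef_pos: [506.4, 2.3, 150.7]
tool_rot: [-0.001, 0.745, 0.667, 0.001]
ft_force: [-6.8, 2.0, 16.6]
finger_gap: 0.741
finger_force: 69.5
```

```bash
python3 -c "
from h import *
from bench import viewer
st()
t=viewer.get_image('scene');P=cloud(t);d=P[...,:2]-C;m=(t['range_z']>0)&(np.hypot(d[...,0],d[...,1])<40)&(t['image'].max(-1)<70)&(P[...,2]>100)&(P[...,2]<140)
print(m.sum(),np.percentile(P[m][:,2],[50,80,90,95]))"
```

```text
t 37.05 sw (0.8, 1.0) z 150.7 xhead 83.7 zax [-0.     0.002 -1.   ] gap 0.741 F [-6.8  2.  16.6] ff 69.52060639858246
203 [121.01783688 123.13104292 125.61877301 128.91987601]
```

drive_tool(
  commands=[
    [0,0,0,0.4,0],
    [0,0,0,0.8,0],
    [0,0,0,0.8,0],
    [0,0,0,0.8,0],
    [0,0,0,0.8,0],
  ],
)

```text
time_s: 37.6
eef_pos: [506.4, 2.3, 150.7]
tool_rot: [-0.001, 0.745, 0.667, 0.001]
ft_force: [-8.8, 1.9, 20.4]
finger_gap: 0.742
finger_force: 70.0
```

drive_tool(
  commands=[
    [0,0,0,0,0],
    [0,0,0,0,0],
    [0,0,0,0,0],
    [0,0,0,0,0],
    [0,0,0,0,0],
  ],
)

```text
time_s: 38.1
eef_pos: [506.4, 2.3, 150.7]
tool_rot: [-0.001, 0.745, 0.667, 0.001]
ft_force: [-8.5, 1.1, 21.3]
finger_gap: 0.743
finger_force: 70.0
```

drive_tool(
  commands=[
    [0,0,0,-3,0],
    [0,0,0,-10,0],
    [0,5,0,-22,0],
    [0,25,0,-30,0],
    [0,55,-10,-30,0],
  ],
)

```text
time_s: 38.6
eef_pos: [504.5, 56.3, 179.5]
tool_rot: [0.002, 0.746, 0.665, 0.002]
ft_force: [0.8, 1.0, -4.7]
finger_gap: 0.741
finger_force: 67.9
```

drive_tool(
  commands=[
    [0,40,-10,0,0],
    [0,85,-22,0,0],
    [0,130,-35,0,0],
    [0,170,-46,0,0],
    [0,195,-52,0,0],
  ],
)

```text
time_s: 39.1
eef_pos: [470.5, 262.0, 177.7]
tool_rot: [-0.0, 0.743, 0.669, 0.001]
ft_force: [-0.1, 0.7, -4.4]
finger_gap: 0.743
finger_force: 67.9
```

drive_tool(
  commands=[
    [0,10,-2,15,0],
    [0,12,-2,50,0],
    [0,12,-2,85,0],
    [0,12,-2,115,0],
    [0,12,-2,130,0],
  ],
)

```text
time_s: 39.6
eef_pos: [469.4, 266.8, 44.6]
tool_rot: [0.0, 0.745, 0.667, -0.003]
ft_force: [0.2, -0.4, -3.1]
finger_gap: 0.744
finger_force: 67.8
```

```bash
python3 -c "
from h import *
st()"
```

```text
t 39.6 sw (259.7, -64.8) z 44.6 xhead 83.6 zax [-0.004 -0.005 -1.   ] gap 0.744 F [ 0.2 -0.4 -3.1] ff 67.83525578677654
```

drive_tool(
  commands=[
    [0,2,1,0,0],
    [0,2,1,5,0],
    [0,2,1,9,0],
    [0,2,1,11.5,0],
    [0,2,1,12.5,0],
  ],
)

```text
time_s: 40.1
eef_pos: [472.8, 271.6, 36.2]
tool_rot: [-0.0, 0.745, 0.667, 0.001]
ft_force: [0.3, -0.1, -4.8]
finger_gap: 0.741
finger_force: 68.0
```

drive_tool(
  commands=[
    [0,0,0,1,0],
    [0,0,0,2,0],
    [0,0,0,2.5,0],
    [0,0,0,3,0],
    [0,0,0,3,0],
  ],
)

```text
time_s: 40.6
eef_pos: [472.8, 271.6, 34.8]
tool_rot: [-0.001, 0.745, 0.667, 0.0]
ft_force: [-5.1, -1.8, 12.0]
finger_gap: 0.74
finger_force: 69.3
```

drive_tool(
  commands=[
    [0,0,0,-1,0],
    [85,0,0,-1,0],
    [85,0,0,-1,0],
    [85,0,0,-1,0],
    [85,0,0,-1,0],
  ],
)

```text
time_s: 41.1
eef_pos: [472.7, 271.4, 33.7]
tool_rot: [0.0, 0.745, 0.667, 0.0]
ft_force: [0.2, 0.2, -0.1]
finger_gap: 0.998
finger_force: 0.0
```

drive_tool(
  commands=[
    [85,0,0,0,0],
    [85,0,0,-20,0],
    [85,0,0,-60,0],
    [85,0,0,-105,0],
    [85,0,0,-150,0],
  ],
)

```text
time_s: 41.6
eef_pos: [472.2, 271.0, 185.0]
tool_rot: [0.0, 0.745, 0.667, -0.0]
ft_force: [0.2, 0.3, -0.7]
finger_gap: 0.994
finger_force: 0.0
```

drive_tool(
  commands=[
    [85,45,0,-20,0],
    [85,90,0,-30,0],
    [85,130,0,-30,0],
    [85,150,0,-30,0],
    [85,150,0,-30,0],
  ],
)

```text
time_s: 42.1
eef_pos: [487.5, 424.7, 212.9]
tool_rot: [-0.001, 0.743, 0.669, 0.0]
ft_force: [-0.3, -0.0, -0.1]
finger_gap: 0.991
finger_force: 0.0
```

```bash
python3 -c "
from h import *
from bench import viewer
st()
t=viewer.get_image('top');P=cloud(t);Z=P[...,2];I=t['image']
def rim(n,c,lo,hi,r):
    m=(Z>lo)&(Z<hi)&(np.hypot(P[...,0]-c[0],P[...,1]-c[1])<r);q=P[m]
    cc,rr=cv2.minEnclosingCircle(q[:,:2].astype(np.float32));print(n,np.round(cc,1),round(rr,1),np.percentile(q[:,2],[10,50,90]).round(1))
rim('beaker',(467,-309),80,97,45);rim('jar',(472,270),74,92,45);rim('pad',(505,2),105,140,45)
rim('dA',(682,24),30,110,40);rim('dB',(692,-124),30,110,40);rim('reag',(690,135),70,95,40)
d=np.hypot(P[...,0]-472,P[...,1]-270);g=I.max(-1).astype(int)-I.min(-1);m=(d<32)&(Z<40)&(Z>3)&(g<30)&(I.max(-1)>70);print('grey ball px',m.sum())"
```

```text
t 42.1 sw (418.6, -64.1) z 212.9 xhead 84.0 zax [-0.     0.001 -1.   ] gap 0.991 F [-0.3 -0.  -0.1] ff 0.0
beaker [ 467.5 -309.2] 30.5 [82.4 88.3 91.2]
jar [472.9 273.8] 32.3 [77.  82.5 85. ]
pad [505.4   1.7] 42.0 [127.2 129.4 131.7]
dA [682.1  24.1] 20.9 [40.5 49.5 93.4]
dB [ 693.1 -124.4] 21.1 [40.7 50.  93.2]
reag [691.2 135.3] 24.4 [80.9 84.  86.4]
grey ball px 193
```

All the measurements match the goal, so I'm handing in the job.

```bash
python3 -c "
from bench import env
print(env.close_job())"
```

```text
the job is handed in; nothing more can be done
None
```

I handed the job in at about 42 s of the 72 s allowed; no verdict came back. By my last measurements all seven balls are in the jar, the pad was held on its stop for about 2 s at roughly 20–25 N and is up again, the jar stands about 4 mm from the mat's centre, the empty beaker is upright on the bench, and the three bottles are within about 1 mm of where they started.

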